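# Set the courtyard watering timer

## Task

Lift the cover of the grey watering-timer case by its bar handle and swing it over until it rests on its stop. Then turn the dial inside clockwise until its pointer points straight at the triangular set marker on the scale, regripping the dial as often as needed. Leave the cover open, and leave the two glass jars and the cup standing where they are.

Things in the scene. Friction and masses are not known exactly. Their poses are not given: they have to be found in the camera images.
- case: grey timer case fixed on the table, 200 (its x) x 180 (its y) x 70 mm high, with a flat panel on top on which the dial stands. Origin: centre of its underside; z up. The cover is hinged along the top edge of its +y side, its handle is on the -y side. The dial's axis is vertical, 5 mm to -y of the case's centre
- lid (a joint): hinge angle of the cover, a grey plastic hood 200 x 180 x 60 mm, 0.4 kg, closed over the dial, its top 131 mm above the table: 0 shut, 1.75 rad fully over on its stop. Lightly damped; let go below about 1.1 rad it falls shut, beyond about 1.3 rad it falls on to its stop
- lid_hinge (a point): middle of the cover's hinge line, 71 mm above the table; the line runs along the x axis of the case
- lid_handle (a point): middle of the cover's steel bar handle: round bar 10 mm thick, 90 mm long, parallel to the hinge line, 48 mm out from the cover's -y side (all free between), 228 mm out from the hinge line and 40 mm above it when shut (20 mm below the cover's top). Gripped across from above it turns between the pads, so the tool can stay pointing down over the whole swing. Site axes turn with the cover
- dial (a joint): dial angle, growing clockwise seen from above: 0 at the low end stop, 4.712 rad at the high end stop (270 degrees of scale, gap towards -x of the case); stiff enough to stay where it is left
- dial_grip (a point): on the dial's axis at TCP height for gripping, 32 mm above the panel (103 mm above the table). The dial is a black disc 60 mm across, 9 mm high, with an upright grip bar across its middle: 56 mm long, 12 mm thick, top 42 mm above the panel. Site x axis runs along the bar to the pointer end, z up
- dial_pointer (a point): point on the scale just ahead of the pointer's tip, 42 mm from the dial's axis, turning with the dial. The pointer is a narrow nib beyond the disc at one end of the grip bar; a light line on top of the bar lies towards that end
- mark (a point): point on the scale just inside the tip of the triangular set marker, 42 mm from the dial's axis: the dial is set when dial_pointer lies here. The marker is a dark wedge 17 mm long, 5 mm high, pointing inward, on a thin fixed ring of 126 mm diameter round the scale; its place on the scale varies. The plain scale ticks are thin flat lines
- jar_a: empty open glass jar, 76 mm across, 110 mm high, standing loose; origin at the centre of its underside; leave alone
- jar_b: second glass jar, same as jar_a; leave alone
- cup: plastic cup, 72 mm across the rim, 100 mm high, standing loose; origin at the centre of its underside; leave alone

How it is judged:
By the outcome, as a careful person would: the job done as asked, in the order asked, and still so for the second after the job is handed in, with the robot touching nothing.
It also fails if it takes over 72 s, if anything falls off the work surface, if the arm or the gripper's body presses on something with over 40 N, if the wrist force passes 120 N, or if a joint passes its speed limit or range.

## Robot

A 7-joint arm with a two-finger parallel gripper is mounted at the origin on the work surface. World frame = base frame: x ahead of the robot, y to its left, z up, the work surface at z = 0. Lengths are in m, angles in rad, forces in N, time in s.
With the tool pointing down it reaches from about 0.4 to 0.875 m from the base axis. Payload 19.3 kg.
Tool frame: the origin (TCP) lies between the finger pads, 19 mm behind the fingertips; this is the grasp point; x points along the fingers, y is the direction in which the jaws open and shut, and the axes are right-handed (so a half turn about x gives the same grasp; the last joint's range is limited). The gripper opens to 85 mm and grips with 20 to 120 N. Pads are 22 mm wide; open, the fingers measure 114 mm over their backs; the gripper's body (76 mm by 85 mm) begins 54 mm behind the grasp point. The pads swing forward as they close: fully open they stand 13 mm farther back than shut.
Start: joints at [1.093, 0.521, -0.036, 1.599, 0.021, 1.021, -0.113], TCP at [0.248, -0.574, 0.25] pointing down, gripper open.
Joint ranges: [-2.91, 2.91], [-0.3, 2.13], [-1.5, 1.42], [0.17, 2.43], [-1.26, 4.41], [0.16, 1.93], [-2.52, 2.52]. Speed limits (rad/s): [1.89, 1.89, 2.39, 2.39, 3.01, 3.01, 3.01].

## Interface

Orientations are given as [roll, pitch, yaw] about the fixed x, y, z axes, in that order (R = Rz(yaw) Ry(pitch) Rx(roll)).
In Python, from workcell import telemetry, vision, workorder gives the robot as it stands. The module is installed in compiled form; this text tells all that it offers.
- The arm moves only by the tool play_rows, never from a script. Its argument "deltas" is a list of rows, each a list of 7 numbers: the shift along the world's x, y, z in mm, then the turn, a rotation vector about the world's x, y, z in degrees, then the finger opening in mm, from 0 to 85.4. In form: [[x, y, z, wx, wy, wz, jaw], ...]. A call has 1 to 8 rows; each row shifts and turns the commanded pose from where the row before left it; what a row does not reach is not made up. A row lasts 1/8 s, in which the tool goes at most 62.5 mm and 10.7 degrees, less where a joint would pass 70% of its speed; a pose out of reach is approached as far as the arm can. A call with a gripper value outside its range is refused whole. The fingers move at their own pace and stop on an object; "grip_force" is the grip in N (left out, the last holds). Time passes only in rows, so rows that do not move let the fingers close. It gives the time, the measured TCP pose, the force and the opening at its end, in the units of the state.
- telemetry.observe(): the state, without advancing time (a new reading comes with each control period).
- vision.grab_frame(name): name is "side" or "top" or "wrist"; returns the picture (384x512x3 uint8, red, green, blue); there is no depth.
- vision.camera_info(name): a dict with "mtx" (3x3 intrinsics, pixels), "k1" (the pictures are not rectified: a ray, as slopes to the right and down, at radius r is drawn at 1 + k1 r^2 times it, then the intrinsics apply), "rvec" (rotation vector, rad) and "tvec" (3), from world to camera coordinates, as OpenCV has them. Camera axes: x right, y down, z forward; pixel columns grow to the right and rows downward; lengths in m; the calibration is good to about 2 mm. A picture is of the moment at which its call begins: read the wrist's pose just before it. camera_info takes no time and is no camera call; for the wrist camera it gives the pose at the moment of the call.
- workorder.job_done(): hands the job in, once; it reports no verdict.
The state is a dict: "clock": time; "qpos": joint angles; "qd": joint speeds; "joint_efforts": joint torques, N m; "position": TCP position; "tool_rot": TCP orientation; "force": force on the tool from outside, world axes, zero at the start; "moment": the same for the moment, N m; "grip_width": finger opening in m.
Only numpy, scipy, OpenCV 4.12 (cv2) and the standard library are available. Lean on these libraries where they do the work, as an engineer would, in place of code of your own. Each camera call takes 0.05 s, during which the arm holds its last target. There are 200 camera calls.

## Working session

There is one attempt and no reset: what is moved stays moved. The work goes in short steps, Python scripts to look and compute and a tool call to move; the robot and the scene stay as the last step left them, time stands still between calls to the robot, and variables do not carry over. Pictures are saved under pics/ and viewed, about 8 in all and at most 12, crops included, and the job is handed in when it is done.

Besides the shell and the picture viewer there is one more tool, called after "Emit:" as name(argument=value, ...), one argument or row to a line, values as JSON. play_rows: Moves the arm, as the interface text tells. Its arguments: {"type":"object","properties":{"deltas":{"type":"array","items":{"type":"array","items":{"type":"number"}}},"grip_force":{"type":"number"}},"required":["deltas"]}

```bash
mkdir -p pics; cat > h.py <<'E'
import numpy as np, cv2
from workcell import telemetry, vision, workorder
def cam(n):
    c=vision.camera_info(n); R=cv2.Rodrigues(np.array(c['rvec'],float))[0]
    return np.array(c['mtx'],float),float(c['k1']),R,np.array(c['tvec'],float).ravel()
def ray(c,u,v):
    K,k,R,t=c; d=np.array([(u-K[0,2])/K[0,0],(v-K[1,2])/K[1,1]]); s=d.copy()
    for _ in range(20): s=d/(1+k*(s@s))
    return -R.T@t, R.T@np.array([s[0],s[1],1])
def onz(c,u,v,z):
    o,d=ray(c,u,v); return o+d*(z-o[2])/d[2]
def proj(c,p):
    K,k,R,t=c; q=R@np.array(p)+t; s=q[:2]/q[2]; s=s*(1+k*(s@s)); return s*[K[0,0],K[1,1]]+K[:2,2]
def snap(n,f):
    c=cam(n); im=vision.grab_frame(n); cv2.imwrite('pics/'+f,im[:,:,::-1]); return c,im
E
python3 - <<'E'
from h import *
s=telemetry.observe(); print(s)
for n in('top','side'):
    c,im=snap(n,n+'0.png'); print(n,c)
E
```

```text
{'clock': 0.0, 'qpos': array([ 1.09281586,  0.52204504, -0.03631573,  1.59999518,  0.02118047,
        1.02110014, -0.11282725]), 'qd': array([ 5.16100272e-05, -3.17332931e-04,  8.07773293e-04,  7.74059812e-04,
        1.63603123e-03,  1.12211824e-03, -3.50121441e-04]), 'joint_efforts': array([ 1.81616742e-03, -9.27096248e+01,  1.98114976e+00, -3.69940102e+01,
        1.78328273e-02,  8.09584104e-03,  3.66630877e-05]), 'position': array([ 0.24769901, -0.57347732,  0.2494111 ]), 'tool_rot': array([-1.50870122,  1.56963287,  2.0406141 ]), 'force': array([-0.15096446, -0.23721054,  0.2669334 ]), 'moment': array([-0.02186405, -0.02610577,  0.01867696]), 'grip_width': 0.08533763379658153}
top (array([[478.05033311,   0.        , 254.34860635],
       [  0.        , 478.05033311, 198.62032542],
       [  0.        ,   0.        ,   1.        ]]), -0.17837992711962103, array([[-0.01408371, -0.99985528,  0.00954338],
       [-0.98986516,  0.01259288, -0.14145102],
       [ 0.14131037, -0.01143882, -0.98989925]]), array([0.01201705, 0.55840825, 1.47450022]))
side (array([[363.20704945,   0.        , 264.2654861 ],
       [  0.        , 363.20704945, 187.58810099],
       [  0.        ,   0.        ,   1.        ]]), -0.0700628969636524, array([[-0.94416669, -0.32943075, -0.00496452],
       [-0.21256035,  0.62058421, -0.75478033],
       [ 0.25172875, -0.71158318, -0.65595885]]), array([0.50698456, 0.18677314, 1.1428497 ]))
```

View pics/top0.png

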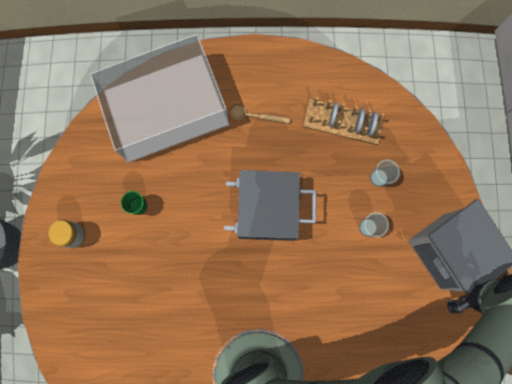

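View pics/side0.png

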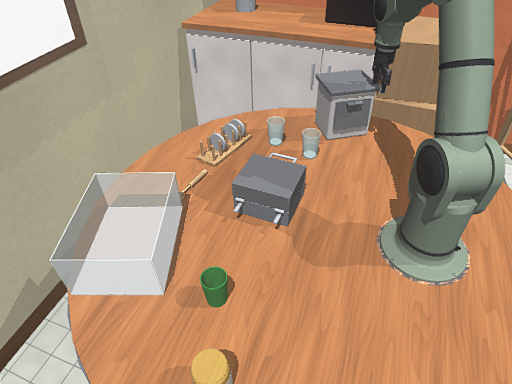

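The top view shows the cover top at about (268,205), with the handle bar at u≈315, v 190–223. The jars are at (386,174) and (375,225), and the green cup is at (134,203). Next I'll measure these.

```bash
python3 - <<'E'
from h import *
c=cam('top'); im=cv2.imread('pics/top0.png')
hsv=cv2.cvtColor(im,cv2.COLOR_BGR2HSV); 
m=((hsv[:,:,1]<60)&(hsv[:,:,2]>60)&(hsv[:,:,2]<130)).astype(np.uint8)
m[:, :232]=0;m[:,305:]=0;m[:160]=0;m[250:]=0
m=cv2.morphologyEx(m,cv2.MORPH_OPEN,np.ones((5,5)))
k=max(cv2.findContours(m,0,1)[0],key=cv2.contourArea); r=cv2.minAreaRect(k); print(r)
P=np.array([onz(c,*p,.131) for p in cv2.boxPoints(r)]);print(P.round(4),P.mean(0),[np.linalg.norm(P[i]-P[i-1]) for i in range(4)])
b=((hsv[:,:,1]<50)&(hsv[:,:,2]>140)).astype(np.uint8); b[:,:302]=0;b[:,325:]=0;b[:180]=0;b[235:]=0
ys,xs=np.nonzero(b);print(xs.min(),xs.max(),ys.min(),ys.max())
sel=xs>=312; 
for v in range(188,228,4):
    q=xs[(ys==v)&(xs>305)]; 
    if len(q): print(v,q.min(),q.max(),onz(c,q.mean(),v,.111).round(4))
for v in (ys.min(),ys.max()): print(onz(c,315,v,.111))
for n,p in(('jarA',(386,174)),('jarB',(376,225)),('cup',(134,203))): print(n,onz(c,*p,.1),onz(c,*p,.05))
cr=cv2.resize(im[150:260,220:410],None,fx=4,fy=4,interpolation=2);cv2.imwrite('pics/crop1.png',cr)
E
```

```text
((268.5065002441406, 204.7210693359375), (60.42552185058594, 67.67937469482422), 1.3322198390960693)
[[ 0.4295  0.0568  0.131 ]
 [ 0.6323  0.0502  0.131 ]
 [ 0.6259 -0.1314  0.131 ]
 [ 0.4228 -0.1212  0.131 ]] [ 0.5276017 -0.0364128  0.131    ] [np.float64(0.17811248731510052), np.float64(0.20286018645525183), np.float64(0.18164865526764926), np.float64(0.2033154186149814)]
302 315 190 222
192 306 315 [ 0.5665 -0.1653  0.111 ]
196 313 315 [ 0.5541 -0.1756  0.111 ]
200 313 315 [ 0.5418 -0.1752  0.111 ]
204 313 315 [ 0.5296 -0.1748  0.111 ]
208 313 315 [ 0.5174 -0.1744  0.111 ]
212 313 315 [ 0.5053 -0.174   0.111 ]
216 313 315 [ 0.4931 -0.1737  0.111 ]
220 306 315 [ 0.4812 -0.1627  0.111 ]
[ 0.57243187 -0.17920996  0.111     ]
[ 0.47494945 -0.17614761  0.111     ]
jarA [ 0.62216911 -0.40605899  0.1       ] [ 0.63181865 -0.42093264  0.05      ]
jarB [ 0.46360221 -0.36599652  0.1       ] [ 0.46774013 -0.37947765  0.05      ]
cup [0.54103938 0.37413122 0.1       ] [0.54786893 0.38637614 0.05      ]
```

View pics/crop1.png

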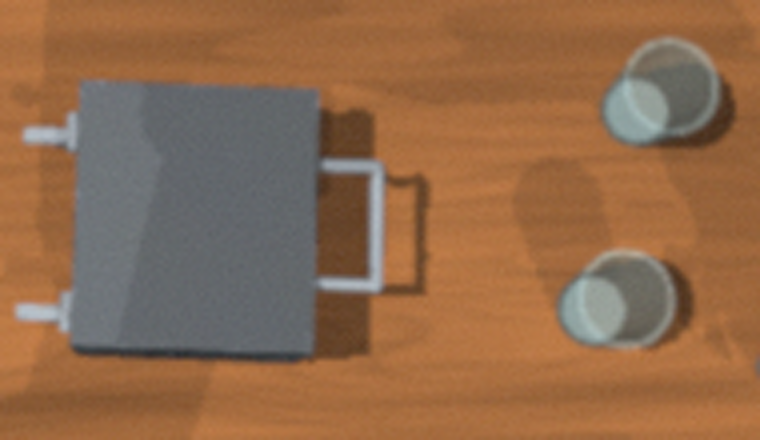

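Case is centred near (0.5275, −0.036) with yaw ≈ −2°, and the bar is at (0.523, −0.1745). That agrees with the given 138 mm offset. I'll move above the handle.

Emit:
play_rows(
  deltas=[
    [25,36,0,0,0,-2.5,45],
    [25,36,0,0,0,-2.5,45],
    [25,36,0,0,0,-2.5,45],
    [25,36,0,0,0,-2.5,45],
    [25,36,0,0,0,-2.5,45],
    [25,36,0,0,0,-2.5,45],
    [25,36,0,0,0,-2.5,45],
    [25,36,0,0,0,-2.5,45],
  ],
  grip_force=40,
)

```text
clock: 1.1
position: [0.4484, -0.2844, 0.2499]
tool_rot: [-0.652, 1.57, 2.547]
force: [1.2, 0.5, 0.4]
grip_width: 0.045
```

Emit:
play_rows(
  deltas=[
    [25,36,0,0,0,-2.4,45],
    [25,36,0,0,0,-1.5,45],
    [25,37,0,0,0,-1.5,45],
    [0,0,0,0,0,0,45],
    [0,0,0,0,0,0,45],
  ],
)

```text
clock: 1.72
position: [0.5225, -0.1771, 0.2497]
tool_rot: [0.236, 1.57, -2.941]
force: [-0.7, -1.1, 0.0]
grip_width: 0.0453
```

```bash
cat >> h.py <<'E'
from scipy.spatial.transform import Rotation as Ro
def st():
    s=telemetry.observe(); R=Ro.from_euler('xyz',s['tool_rot']).as_matrix()
    print('t',round(s['clock'],2),'p',s['position'].round(4),'jaw az',np.degrees(np.arctan2(R[1,1],R[0,1])).round(1),'x',R[:,0].round(3),'F',s['force'].round(1),'w',round(s['grip_width'],4),'q7',s['qpos'].round(2)); return s
E
python3 - <<'E'
from h import *
st(); c,im=snap('wrist','w1.png')
print(proj(c,(.5227,-.1743,.111)), -c[2].T@c[3])
hs=cv2.cvtColor(im,cv2.COLOR_RGB2HSV)
E
```

```text
t 1.73 p [ 0.5225 -0.1771  0.2497] jaw az -92.0 x [-0.001 -0.    -1.   ] F [-0.7 -1.1  0. ] w 0.0453 q7 [ 0.27  0.41 -0.06  1.79  0.03  0.94 -1.42]
[252.03415955 182.65126234] [ 0.60425434 -0.18006429  0.37490323]
```

View pics/w1.png

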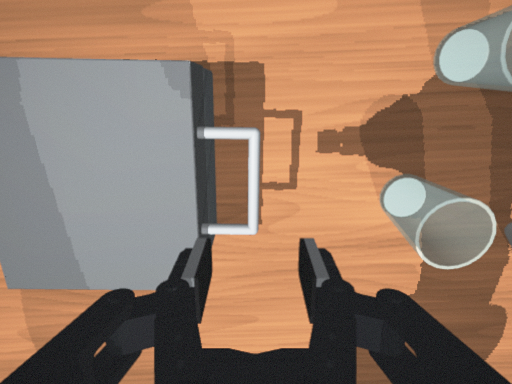

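The wrist view shows the bar at u≈254, v 130–232 (predicted u 252), so the position is within about 1 mm. I'll descend and grip.

Emit:
play_rows(
  deltas=[
    [0,0,-30,0,0,0,45],
    [0,0.5,-30,0,0,0,45],
    [0,1,-30,0,0,0,45],
    [0,0,-25,0,0,0,45],
    [0,0,-15,0,0,0,45],
    [0,0,-9,0,0,0,45],
    [0,0,0,0,0,0,45],
  ],
  grip_force=40,
)

```text
clock: 2.65
position: [0.5227, -0.1755, 0.111]
tool_rot: [-0.031, 1.57, 3.075]
force: [0.7, -0.5, 0.3]
grip_width: 0.0454
```

Emit:
play_rows(
  deltas=[
    [0,0,0,0,0,0,5],
    [0,0,0,0,0,0,5],
    [0,0,0,0,0,0,5],
    [0,0,0,0,0,0,5],
  ],
)

```text
clock: 3.15
position: [0.5232, -0.1758, 0.1117]
tool_rot: [2.619, 1.569, -0.559]
force: [-1.2, -3.2, 7.5]
grip_width: 0.0088
```

```bash
python3 - <<'E'
from h import *
s=st()
r=np.hypot(.228,.040);a0=np.arctan2(.040,.228)
n=32;th=1.72
a=a0+np.linspace(0,th,n+1)
y=-r*np.cos(a);z=r*np.sin(a)
for i in range(n): print(i+1,((y[i+1]-y[i])*1e3).round(1),((z[i+1]-z[i])*1e3).round(1))
E
```

```text
t 3.15 p [ 0.5232 -0.1758  0.1117] jaw az -92.1 x [ 0.001 -0.001 -1.   ] F [-1.2 -3.2  7.5] w 0.0088 q7 [ 0.26  0.6  -0.06  1.9   0.06  0.64 -1.44]
1 2.5 12.2
2 3.1 12.0
3 3.8 11.9
4 4.4 11.6
5 5.0 11.4
6 5.6 11.1
7 6.2 10.8
8 6.8 10.4
9 7.3 10.0
10 7.9 9.6
11 8.4 9.2
12 8.9 8.7
13 9.3 8.3
14 9.7 7.7
15 10.1 7.2
16 10.5 6.7
17 10.9 6.1
18 11.2 5.5
19 11.4 4.9
20 11.7 4.3
21 11.9 3.6
22 12.1 3.0
23 12.2 2.3
24 12.3 1.7
25 12.4 1.0
26 12.4 0.3
27 12.4 -0.3
28 12.4 -1.0
29 12.3 -1.7
30 12.2 -2.3
31 12.1 -3.0
32 11.9 -3.6
```

Emit:
play_rows(
  deltas=[
    [0.1,2.5,12.2,0,0,0,5],
    [0.1,3.1,12,0,0,0,5],
    [0.1,3.8,11.9,0,0,0,5],
    [0.2,4.4,11.6,0,0,0,5],
    [0.2,5,11.4,0,0,0,5],
    [0.2,5.6,11.1,0,0,0,5],
    [0.2,6.2,10.8,0,0,0,5],
    [0.2,6.8,10.4,0,0,0,5],
  ],
)

```text
clock: 4.15
position: [0.5249, -0.1392, 0.2036]
tool_rot: [2.508, 1.568, -0.67]
force: [4.1, -9.0, 3.8]
grip_width: 0.0085
```

Emit:
play_rows(
  deltas=[
    [0.3,7.3,10,0,0,0,5],
    [0.3,7.9,9.6,0,0,0,5],
    [0.3,8.4,9.2,0,0,0,5],
    [0.3,8.9,8.7,0,0,0,5],
    [0.3,9.3,8.3,0,0,0,5],
    [0.3,9.7,7.7,0,0,0,5],
    [0.4,10.1,7.2,0,0,0,5],
    [0.4,10.5,6.7,0,0,0,5],
  ],
)

```text
clock: 5.15
position: [0.5284, -0.0674, 0.272]
tool_rot: [2.756, 1.565, -0.423]
force: [5.8, -12.1, 15.2]
grip_width: 0.0083
```

Emit:
play_rows(
  deltas=[
    [0.4,10.2,6.8,0,0,0,5],
    [0.4,10.8,6.2,0,0,0,5],
    [0.4,11.2,5.6,0,0,0,5],
    [0.4,11.5,5,0,0,0,5],
    [0.4,11.7,4,0,0,0,5],
    [0.4,12,3.2,0,0,0,5],
    [0.4,12.2,2.5,0,0,0,5],
    [0.4,12.3,1.7,0,0,0,5],
  ],
)

```text
clock: 6.15
position: [0.5326, 0.0265, 0.3059]
tool_rot: [-3.053, 1.564, 0.053]
force: [22.8, -1.7, -8.9]
grip_width: 0.0084
```

Emit:
play_rows(
  deltas=[
    [0.4,12.4,1,0,0,0,5],
    [0.4,12.4,0.3,0,0,0,5],
    [0.4,12.4,-0.3,0,0,0,5],
    [0.4,12.4,-1,0,0,0,5],
    [0.4,12.3,-1.7,0,0,0,5],
    [0.4,12.2,-2.3,0,0,0,5],
  ],
)

```text
clock: 6.9
position: [0.5339, 0.1007, 0.3019]
tool_rot: [-2.95, 1.566, 0.156]
force: [4.4, 2.2, 10.6]
grip_width: 0.0084
```

Emit:
play_rows(
  deltas=[
    [0.4,12.1,-3,0,0,0,5],
    [0.4,12,-3.6,0,0,0,5],
    [0,0,0,0,0,0,5],
    [0,0,0,0,0,0,45],
    [0,0,0,0,0,0,45],
    [0,0,0,0,0,0,45],
  ],
)

```text
clock: 7.65
position: [0.5329, 0.1243, 0.2942]
tool_rot: [0.191, 1.57, -2.986]
force: [0.1, 0.5, 0.1]
grip_width: 0.0449
```

```bash
python3 - <<'E'
from h import *
st(); c,im=snap('top','t2.png'); cv2.imwrite('pics/t2c.png',cv2.resize(im[130:270,190:340,::-1],None,fx=5,fy=4,interpolation=2)[:,:])
c,im=snap('side','s2.png')
E
```

```text
t 7.65 p [0.5329 0.1243 0.2942] jaw az -92.0 x [-0. -0. -1.] F [0.1 0.5 0.1] w 0.0449 q7 [-0.21  0.35 -0.16  1.75  0.06  1.04 -2.  ]
```

View pics/s2.png

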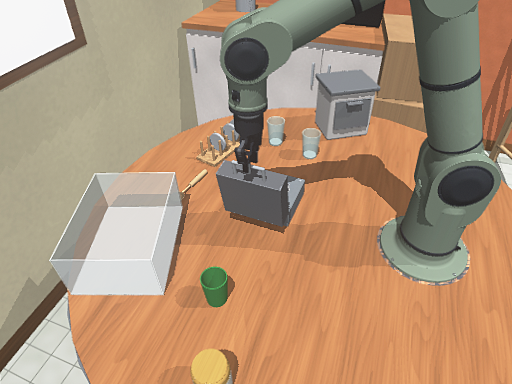

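The side view shows the cover standing open at about (255,195), with the gripper above its handle. I'll move up, then over the dial.

Emit:
play_rows(
  deltas=[
    [0,0,20,0,0,0,45],
    [0,0,30,0,0,0,45],
    [0,0,20,0,0,0,45],
    [0,-30,0,0,0,0,45],
    [0,-45,0,0,0,0,45],
    [0,-45,-20,0,0,0,45],
    [-5,-45,-40,0,0,0,45],
    [0,0,0,0,0,0,45],
  ],
)

```text
clock: 8.75
position: [0.5265, -0.0441, 0.3019]
tool_rot: [0.295, 1.566, -2.887]
force: [-0.1, 1.0, 0.7]
grip_width: 0.0449
```

```bash
python3 - <<'E'
from h import *
st(); c,im=snap('wrist','w3.png'); print(proj(c,(.5275,-.0415,.113)),proj(c,(.5275,-.0415,.071)))
_,t=snap('top','t3.png')
E
```

```text
t 8.75 p [ 0.5265 -0.0441  0.3019] jaw az -92.3 x [-0.004 -0.001 -1.   ] F [-0.1  1.   0.7] w 0.0449 q7 [ 0.03  0.32 -0.08  1.78  0.03  1.05 -1.67]
[252.48598819 167.26867839] [252.75301908 158.36022383]
```

View pics/w3.png

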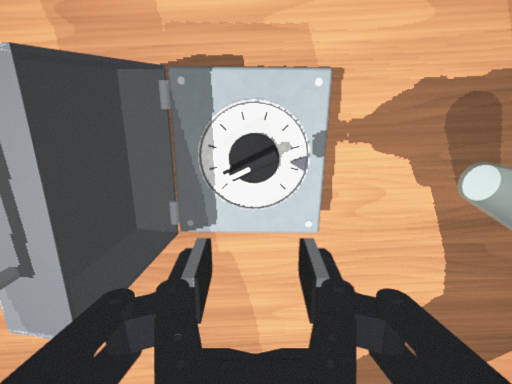

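The wrist view shows the dial centre at about (254,157). The pointer is at the lower left (≈225,172) and the dark wedge at the right (≈298,162). I'll zoom in to measure.

```bash
python3 - <<'E'
from h import *
im=cv2.imread('pics/w3.png'); cv2.imwrite('pics/w3c.png',cv2.resize(im[95:215,190:325],None,fx=5,fy=5,interpolation=cv2.INTER_CUBIC))
c=cam('wrist')
hs=cv2.cvtColor(im,cv2.COLOR_BGR2HSV)
m=((hs[:,:,1]<25)&(hs[:,:,2]>200)).astype(np.uint8); m[:95]=0;m[215:]=0;m[:,:195]=0;m[:,315:]=0
pts=max(cv2.findContours(m,0,1)[0],key=cv2.contourArea); e=cv2.fitEllipse(cv2.convexHull(pts)); print(e, onz(c,*e[0],.072))
for p in((168,67),(332,68),(320,233),(181,232)): print(p,onz(c,*p,.07).round(4))
E
```

```text
((264.5628967285156, 145.30491638183594), (106.04380798339844, 325.4874267578125), 178.73193359375) [ 0.5448952  -0.05211865  0.072     ]
(168, 67) [0.634  0.0508 0.07  ]
(332, 68) [ 0.6265 -0.1278  0.07  ]
(320, 233) [ 0.4274 -0.1212  0.07  ]
(181, 232) [0.4352 0.0592 0.07  ]
```

View pics/w3c.png

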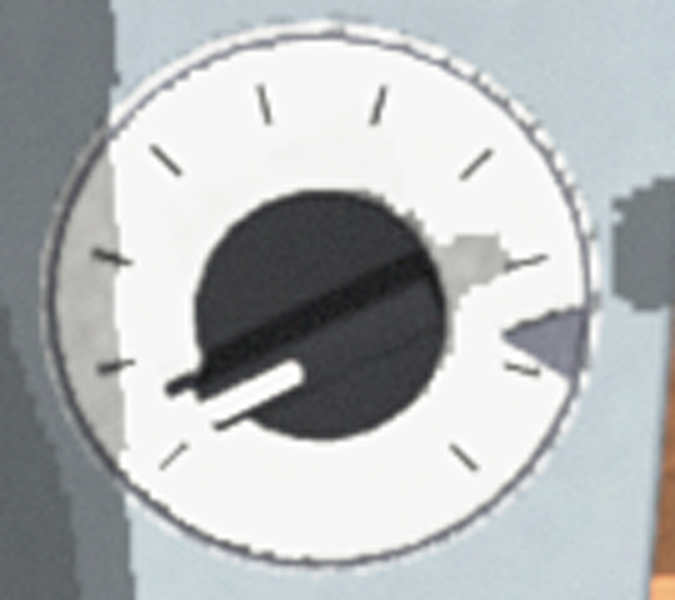

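The crop shows the nib tip at (168,388), the light line from (215,425) to (300,372), and the wedge tip at (505,336) with its base at (580,310)–(578,378). I'll turn these into angles.

```bash
python3 - <<'E'
from h import *
c=cam('wrist')
f=lambda u,v,z: onz(c,190+(u+.5)/5-.5,95+(v+.5)/5-.5,z)
C1=f(321,314,.080);C2=f(320,294,.073);print('disc',C1,'ring',C2)
t=[f(*p,.071) for p in((173,456),(118,368),(112,257),(166,160),(264,105),(378,105),(477,164),(527,263),(523,369),(466,458))]
P=np.array(t)[:,:2];A=np.c_[2*P,np.ones(len(P))];s=np.linalg.lstsq(A,(P**2).sum(1),rcond=None)[0];print('ticks c',s[:2],'r',np.sqrt(s[2]+s[:2]@s[:2]))
C=s[:2]; az=lambda p,C=C:(np.degrees(np.arctan2(p[1]-C[1],p[0]-C[0])),np.hypot(*(p[:2]-C)))
print('ticks',[round(az(np.append(p,0))[0],1) for p in P])
for z in(.071,.08): print('nib',z,az(f(168,388,z)))
print('mark',az(f(505,336,.073)),'base',az((f(580,310,.073)+f(578,378,.073))/2),az(f(580,310,.073)),az(f(578,378,.073)))
a,b=f(215,425,.113),f(300,372,.113);print('line',a,b,np.degrees(np.arctan2(*(a-b)[1::-1])))
E
```

```text
disc [ 0.5326595  -0.03905426  0.08      ] ring [ 0.53592923 -0.03890383  0.073     ]
ticks c [ 0.53045403 -0.03865302] r 0.05067643070147591
ticks [np.float64(132.3), np.float64(103.0), np.float64(72.1), np.float64(42.2), np.float64(12.5), np.float64(-17.4), np.float64(-47.7), np.float64(-77.7), np.float64(-107.2), np.float64(-137.0)]
nib 0.071 (np.float64(114.0547299322893), np.float64(0.041035365119143075))
nib 0.08 (np.float64(111.46138459771649), np.float64(0.03911660480619778))
mark (np.float64(-98.08796846636704), np.float64(0.04437827999632933)) base (np.float64(-98.21708989489518), np.float64(0.06221846599257072)) (np.float64(-90.53313717731021), np.float64(0.061680249116043744)) (np.float64(-105.63896405661384), np.float64(0.06384543129915168))
line [ 0.5163917  -0.01572762  0.113     ] [ 0.52752337 -0.03454739  0.113     ] 120.60380790257773
```

Ticks fit a circle centred at (0.530, −0.039), spaced 30°, so yaw is −2.3°. The pointer is at azimuth ~114–120° and the marker at −98°, which is about 214° clockwise. I'll turn the tool to jaw azimuth ~26° and descend.

Emit:
play_rows(
  deltas=[
    [1,1,-10,0,0,10,45],
    [1,1,-10,0,0,10,45],
    [1,1,-10,0,0,10,45],
    [0.5,1,-10,0,0,10,45],
    [0,1,-10,0,0,10,45],
    [0,0,-10,0,0,10,45],
    [0,0,-10,0,0,10,45],
    [0,0,-10,0,0,10,45],
  ],
)

```text
clock: 9.85
position: [0.5323, -0.0343, 0.2248]
tool_rot: [1.983, 1.569, 0.209]
force: [-0.4, -0.3, -0.4]
grip_width: 0.0452
```

Emit:
play_rows(
  deltas=[
    [0,0,0,0,0,10,45],
    [0,0,0,0,0,10,45],
    [0,0,0,0,0,10,45],
    [0,0,0,0,0,9,45],
    [0,0,0,0,0,0,45],
    [0,0,0,0,0,0,45],
  ],
)

```text
clock: 10.6
position: [0.5319, -0.0351, 0.2246]
tool_rot: [1.205, 1.57, 0.102]
force: [-0.2, 0.8, 0.1]
grip_width: 0.0451
```

```bash
python3 - <<'E'
from h import *
st(); c,im=snap('wrist','w4.png'); 
for z in(.113,.08,.071): print(proj(c,(.530,-.039,z)))
E
```

```text
t 10.6 p [ 0.5319 -0.0351  0.2246] jaw az 26.8 x [ 0.001  0.    -1.   ] F [-0.2  0.8  0.1] w 0.0451 q7 [ 0.35  0.45 -0.52  1.85  0.28  0.92  0.16]
[250.37537734 196.04596421]
[250.83530189 184.07788818]
[250.94354564 181.26062737]
```

View pics/w4.png

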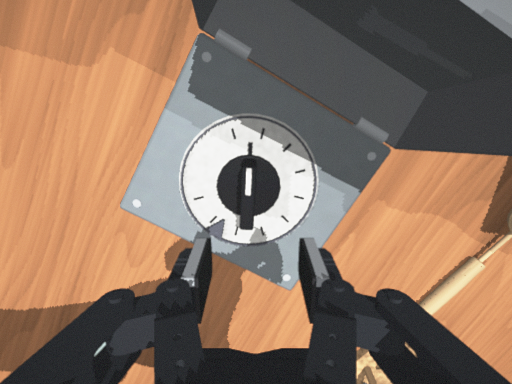

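The wrist view shows the bar nearly vertical in the image, with the nib at (250,143), bar end at (246,230) and disc centre at (247.5,185). The bar is about 2° clockwise of the jaw frame and the centre is near (0.529, −0.0395). I'll descend and grip.

Emit:
play_rows(
  deltas=[
    [-1,-1.5,-20,0,0,-1,45],
    [-1,-1.5,-30,0,0,-1,45],
    [-1,-1.5,-30,0,0,0,45],
    [0,0,-20,0,0,0,45],
    [0,0,-12,0,0,0,45],
    [0,0,-8,0,0,0,45],
    [0,0,0,0,0,0,45],
  ],
)

```text
clock: 11.52
position: [0.5287, -0.0401, 0.1042]
tool_rot: [-1.088, 1.571, -2.223]
force: [1.0, 0.2, 0.6]
grip_width: 0.0452
```

Emit:
play_rows(
  deltas=[
    [0,0,0,0,0,0,6],
    [0,0,0,0,0,0,6],
    [0,0,0,0,0,0,6],
    [0,0,0,0,0,0,6],
  ],
  grip_force=60,
)

```text
clock: 12.02
position: [0.5282, -0.0406, 0.1049]
tool_rot: [-1.014, 1.57, -2.15]
force: [-7.1, -2.0, 13.7]
grip_width: 0.0108
```

```bash
python3 - <<'E'
from h import *
s=st();print(s['moment'])
E
```

```text
t 12.03 p [ 0.5282 -0.0406  0.1049] jaw az 24.9 x [-0.001 -0.001 -1.   ] F [-7.1 -2.  13.7] w 0.0108 q7 [ 0.28  0.61 -0.43  1.95  0.4   0.67  0.03]
[-0.40083946  1.55930018 -0.07556793]
```

Emit:
play_rows(
  deltas=[
    [0,0,0,0,0,-7,6],
    [0,0,0,0,0,-7,6],
    [0,0,0,0,0,-7,6],
    [0,0,0,0,0,-7,6],
    [0,0,0,0,0,-7,6],
    [0,0,0,0,0,-7,6],
    [0,0,0,0,0,-7,6],
    [0,0,0,0,0,-7,6],
  ],
)

```text
clock: 13.02
position: [0.5302, -0.0408, 0.105]
tool_rot: [2.005, 1.567, -0.112]
force: [7.5, -4.7, -3.2]
grip_width: 0.0109
```

```bash
python3 - <<'E'
from h import *
s=st();print(s['moment'])
E
```

```text
t 13.03 p [ 0.5302 -0.0408  0.105 ] jaw az -31.3 x [ 0.004 -0.    -1.   ] F [ 7.5 -4.7 -3.2] w 0.0109 q7 [ 0.09  0.59 -0.17  1.96  0.17  0.61 -0.74]
[-1.0763717  -1.78136769  0.06001341]
```

Emit:
play_rows(
  deltas=[
    [0,0,0,0,0,-8,6],
    [0,0,0,0,0,-8,6],
    [0,0,0,0,0,-8,6],
    [0,0,0,0,0,-8,6],
    [0,0,0,0,0,-8,6],
    [0,0,0,0,0,-8,6],
    [0,0,0,0,0,-8,6],
    [0,0,0,0,0,0,6],
  ],
)

```text
clock: 14.02
position: [0.5312, -0.0425, 0.1051]
tool_rot: [2.667, 1.564, -0.427]
force: [13.9, -16.3, -8.6]
grip_width: 0.0107
```

```bash
python3 - <<'E'
from h import *
s=st();print(s['moment'])
E
```

```text
t 14.03 p [ 0.5312 -0.0425  0.1051] jaw az -87.3 x [ 0.006 -0.003 -1.   ] F [ 13.9 -16.3  -8.6] w 0.0107 q7 [-0.1   0.59  0.09  1.97 -0.09  0.59 -1.47]
[-3.73188004 -3.04905262 -0.02034137]
```

Turned 112° so far. I'll release, rise, check, and turn back 180° to regrip.

Emit:
play_rows(
  deltas=[
    [0,0,0,0,0,0,45],
    [0,0,0,0,0,0,45],
    [0,0,15,0,0,0,45],
    [0,0,30,0,0,0,45],
    [0,0,40,0,0,0,45],
    [0,0,40,0,0,0,45],
    [0,0,0,0,0,0,45],
  ],
)

```text
clock: 14.9
position: [0.5298, -0.0401, 0.2328]
tool_rot: [-3.104, 1.565, 0.089]
force: [0.3, 0.1, 1.2]
grip_width: 0.0448
```

```bash
python3 - <<'E'
from h import *
st(); c,im=snap('wrist','w5.png'); u,v=proj(c,(.53,-.04,.08)); u,v=int(u),int(v); print(u,v)
cv2.imwrite('pics/w5c.png',cv2.resize(im[v-80:v+80,u-90:u+90,::-1],None,fx=4,fy=3.75 and 4,interpolation=2)[:600])
E
```

```text
t 14.9 p [ 0.5298 -0.0401  0.2328] jaw az -87.0 x [ 0.005  0.    -1.   ] F [0.3 0.1 1.2] w 0.0448 q7 [-0.13  0.39  0.12  1.87 -0.06  0.87 -1.49]
255 179
```

View pics/w5c.png

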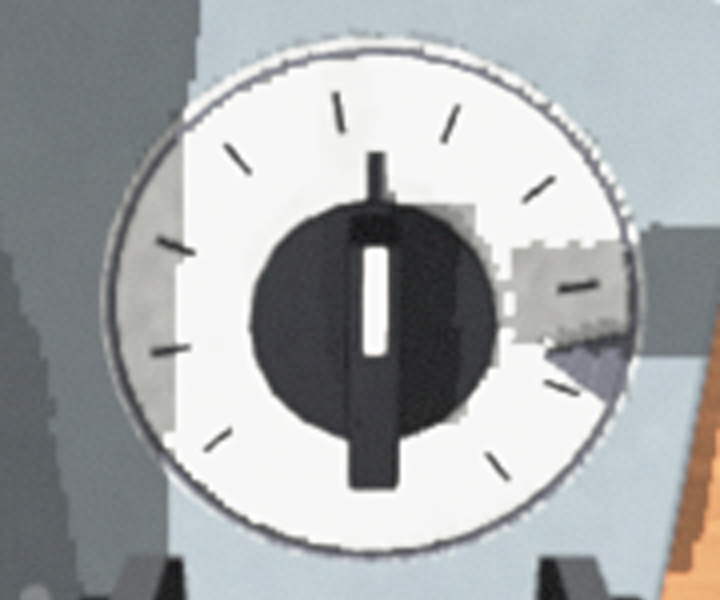

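The nib tip is at (376,153) and the wedge tip at (548,355). The ticks are clear too, so I'll measure the remaining angle.

```bash
python3 - <<'E'
from h import *
c=cam('wrist')
f=lambda u,v,z: onz(c,165+(u+.5)/4-.5,99+(v+.5)/4-.5,z)
t=[f(*p,.071) for p in((218,440),(170,351),(175,245),(237,158),(339,112),(451,123),(539,189),(578,287),(562,387),(498,467))]
P=np.array(t)[:,:2];A=np.c_[2*P,np.ones(len(P))];s=np.linalg.lstsq(A,(P**2).sum(1),rcond=None)[0];print('ticks c',s[:2],'r',np.sqrt(s[2]+s[:2]@s[:2]))
C=s[:2]; az=lambda p:(round(np.degrees(np.arctan2(p[1]-C[1],p[0]-C[0])),1),round(np.hypot(*(p[:2]-C))*1e3,1))
print('ticks',[az(p) for p in P]); print('disc',f(374,320,.080))
for z in(.072,.076,.08): print('z',z,'nib',az(f(376,153,z)),'tip',az(f(548,355,z)))
print('base',az(f(634,340,.076)),az(f(607,404,.076)))
E
```

```text
ticks c [ 0.52781239 -0.04249548] r 0.05017480511832544
ticks [(np.float64(132.4), np.float64(50.0)), (np.float64(102.5), np.float64(50.2)), (np.float64(71.8), np.float64(50.4)), (np.float64(42.1), np.float64(50.1)), (np.float64(12.0), np.float64(50.0)), (np.float64(-18.0), np.float64(50.3)), (np.float64(-48.0), np.float64(50.2)), (np.float64(-77.9), np.float64(50.1)), (np.float64(-107.5), np.float64(50.1)), (np.float64(-137.7), np.float64(50.4))]
disc [ 0.53010966 -0.04270655  0.08      ]
z 0.072 nib (np.float64(1.9), np.float64(40.2)) tip (np.float64(-98.8), np.float64(43.8))
z 0.076 nib (np.float64(2.0), np.float64(40.8)) tip (np.float64(-97.2), np.float64(43.0))
z 0.08 nib (np.float64(2.1), np.float64(41.4)) tip (np.float64(-95.7), np.float64(42.1))
base (np.float64(-90.5), np.float64(62.8)) (np.float64(-106.4), np.float64(60.7))
```

Emit:
play_rows(
  deltas=[
    [0,0,0,0,0,10,45],
    [0,0,0,0,0,10,45],
    [0,0,0,0,0,10,45],
    [0,0,0,0,0,10,45],
    [0,0,0,0,0,10,45],
    [0,0,0,0,0,10,45],
    [0,0,0,0,0,10,45],
    [0,0,0,0,0,10,45],
  ],
)

```text
clock: 15.95
position: [0.5281, -0.0401, 0.2285]
tool_rot: [-1.546, 1.569, 3.049]
force: [-0.3, 0.5, -0.5]
grip_width: 0.0451
```

Emit:
play_rows(
  deltas=[
    [0,0,0,0,0,10,45],
    [0,0,0,0,0,10,45],
    [0,0,0,0,0,10,45],
    [0,0,0,0,0,10,45],
    [0,0,0,0,0,10,45],
    [0,0,0,0,0,10,45],
    [0,0,0,0,0,10,45],
    [0,0,0,0,0,10,45],
  ],
)

```text
clock: 16.95
position: [0.5281, -0.0401, 0.2285]
tool_rot: [-3.022, 1.569, 2.97]
force: [-0.3, -0.4, 0.9]
grip_width: 0.0449
```

Emit:
play_rows(
  deltas=[
    [0,0,0,0,0,10,45],
    [0,0,0,0,0,9,45],
    [0,0,0,0,0,0,45],
    [0,0,0,0,0,0,45],
  ],
)

```text
clock: 17.45
position: [0.5284, -0.0402, 0.2289]
tool_rot: [2.918, 1.57, 2.949]
force: [-1.1, 0.6, 0.3]
grip_width: 0.0453
```

```bash
python3 - <<'E'
from h import *
st(); c,im=snap('wrist','w6.png')
print(proj(c,(.529,-.0425,.08)))
hs=im.max(2); m=(hs<75).astype(np.uint8); u,v=proj(c,(.529,-.0425,.08)).astype(int)
m[:v-60]=0;m[v+38:]=0;m[:,:u-60]=0;m[:,u+60:]=0
k=max(cv2.findContours(m,0,1)[0],key=cv2.contourArea);print(cv2.boundingRect(k),cv2.minEnclosingCircle(k))
E
```

```text
t 17.45 p [ 0.5284 -0.0402  0.2289] jaw az 91.7 x [-0.001  0.    -1.   ] F [-1.1  0.6  0.3] w 0.0453 q7 [ 0.41  0.45 -0.6   1.85  0.31  0.94  1.27]
[251.93023509 180.40947591]
(221, 149, 62, 69) ((251.5, 183.05224609375), 34.39051818847656)
```

Emit:
play_rows(
  deltas=[
    [0.5,-1,-24,0,0,0,45],
    [0.5,-1,-30,0,0,0,45],
    [0,0,-30,0,0,0,45],
    [0,0,-20,0,0,0,45],
    [0,0,-12,0,0,0,45],
    [0,0,-8,0,0,0,45],
    [0,0,0,0,0,0,45],
  ],
)

```text
clock: 18.38
position: [0.5296, -0.0421, 0.1052]
tool_rot: [-2.964, 1.571, -2.93]
force: [0.1, 0.2, 0.4]
grip_width: 0.0449
```

Emit:
play_rows(
  deltas=[
    [0,0,0,0,0,0,6],
    [0,0,0,0,0,0,6],
    [0,0,0,0,0,0,6],
    [0,0,0,0,0,0,6],
  ],
)

```text
clock: 18.88
position: [0.5299, -0.0427, 0.1059]
tool_rot: [-0.848, 1.57, -0.815]
force: [-1.6, -2.7, 7.2]
grip_width: 0.0112
```

```bash
python3 - <<'E'
from h import *
s=st()
E
```

```text
t 18.88 p [ 0.5299 -0.0427  0.1059] jaw az 91.9 x [ 0.001 -0.001 -1.   ] F [-1.6 -2.7  7.2] w 0.0112 q7 [ 0.34  0.62 -0.51  1.94  0.46  0.69  1.15]
```

Emit:
play_rows(
  deltas=[
    [0,0,0,0,0,-7.5,6],
    [0,0,0,0,0,-7.5,6],
    [0,0,0,0,0,-7.5,6],
    [0,0,0,0,0,-7.5,6],
    [0,0,0,0,0,-7.5,6],
    [0,0,0,0,0,-7.5,6],
    [0,0,0,0,0,-7.5,6],
    [0,0,0,0,0,-7.5,6],
  ],
)

```text
clock: 19.88
position: [0.5296, -0.0435, 0.1059]
tool_rot: [-0.376, 1.569, -1.394]
force: [-4.4, -7.9, 8.1]
grip_width: 0.011
```

Emit:
play_rows(
  deltas=[
    [0,0,0,0,0,-7.5,6],
    [0,0,0,0,0,-7.5,6],
    [0,0,0,0,0,-7.5,6],
    [0,0,0,0,0,-7.5,6],
    [0,0,0,0,0,-6,6],
    [0,0,0,0,0,0,6],
    [0,0,0,0,0,0,6],
  ],
)

```text
clock: 20.75
position: [0.5292, -0.0437, 0.1059]
tool_rot: [-0.302, 1.569, -1.945]
force: [-6.1, -8.8, 11.5]
grip_width: 0.0112
```

```bash
python3 - <<'E'
from h import *
s=st();print(s['moment'])
E
```

```text
t 20.75 p [ 0.5292 -0.0437  0.1059] jaw az -4.1 x [-0.001 -0.002 -1.   ] F [-6.1 -8.8 11.5] w 0.0112 q7 [ 0.02  0.58 -0.06  1.96  0.06  0.6  -0.16]
[-1.94066068  1.32123646 -0.08244244]
```

Emit:
play_rows(
  deltas=[
    [0,0,0,0,0,-3.3,6],
    [0,0,0,0,0,0,6],
    [0,0,0,0,0,0,45],
    [0,0,0,0,0,0,45],
    [0,0,15,0,0,0,45],
    [0,0,30,0,0,0,45],
    [0,0,40,0,0,0,45],
    [0,0,40,0,0,0,45],
  ],
)

```text
clock: 21.75
position: [0.5295, -0.042, 0.2325]
tool_rot: [2.061, 1.57, 0.362]
force: [0.6, 0.2, -0.1]
grip_width: 0.0449
```

Emit:
play_rows(
  deltas=[
    [0,0,0,0,0,0,45],
  ],
)

```text
clock: 21.88
position: [0.531, -0.0421, 0.2338]
tool_rot: [1.734, 1.565, 0.035]
force: [0.1, -0.4, -1.0]
grip_width: 0.045
```

```bash
python3 - <<'E'
from h import *
st(); c,im=snap('wrist','w7.png'); u,v=proj(c,(.529,-.0425,.08)); u,v=int(u),int(v); print(u,v)
cv2.imwrite('pics/w7c.png',cv2.resize(im[v-75:v+75,u-90:u+90,::-1],None,fx=4,fy=4,interpolation=2))
E
```

```text
t 21.88 p [ 0.531  -0.0421  0.2338] jaw az -7.3 x [ 0.006  0.    -1.   ] F [ 0.1 -0.4 -1. ] w 0.045 q7 [ 0.01  0.39 -0.05  1.86  0.03  0.88 -0.18]
252 179
```

View pics/w7c.png

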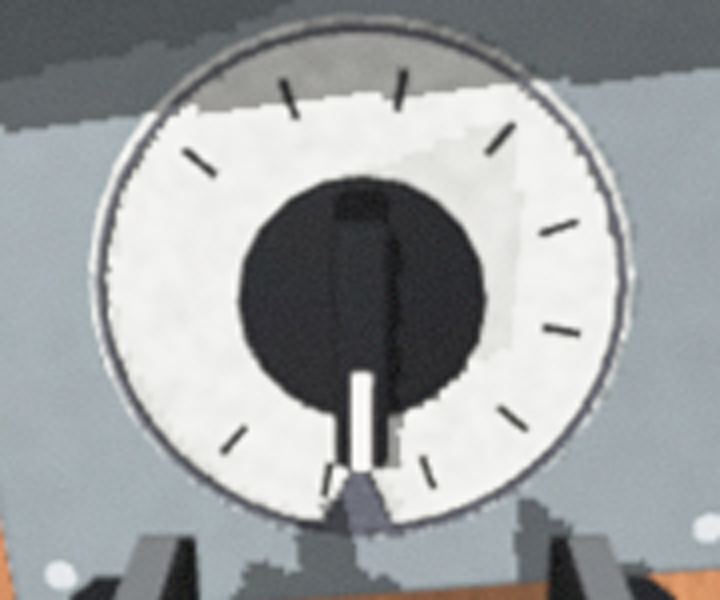

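The bar line (x≈361) points at the wedge (tip ≈(361,475)), but the nib is hidden behind the bar. I'll shift to look from the pointer side.

Emit:
play_rows(
  deltas=[
    [0,-20,10,0,0,0,45],
    [0,-30,10,0,0,0,45],
    [0,-30,10,0,0,0,45],
    [0,-30,0,0,0,0,45],
    [0,0,0,0,0,0,45],
    [0,0,0,0,0,0,45],
  ],
)

```text
clock: 22.68
position: [0.5294, -0.1515, 0.2596]
tool_rot: [-1.92, 1.57, 2.664]
force: [-0.5, 0.8, 0.7]
grip_width: 0.0453
```

```bash
python3 - <<'E'
from h import *
st(); c,im=snap('wrist','w8.png'); u,v=proj(c,(.529,-.0425,.08)); u,v=int(u),int(v); print(u,v)
u0=u-70;v0=max(v-40,0);print(u0,v0)
cv2.imwrite('pics/w8c.png',cv2.resize(im[v0:v0+110,u0:u0+140,::-1],None,fx=5,fy=5,interpolation=2))
E
```

```text
t 22.68 p [ 0.5294 -0.1515  0.2596] jaw az -7.3 x [-0.001  0.001 -1.   ] F [-0.5  0.8  0.7] w 0.0453 q7 [ 0.19  0.39 -0.02  1.79  0.01  0.96  0.04]
239 57
169 17
```

View pics/w8c.png

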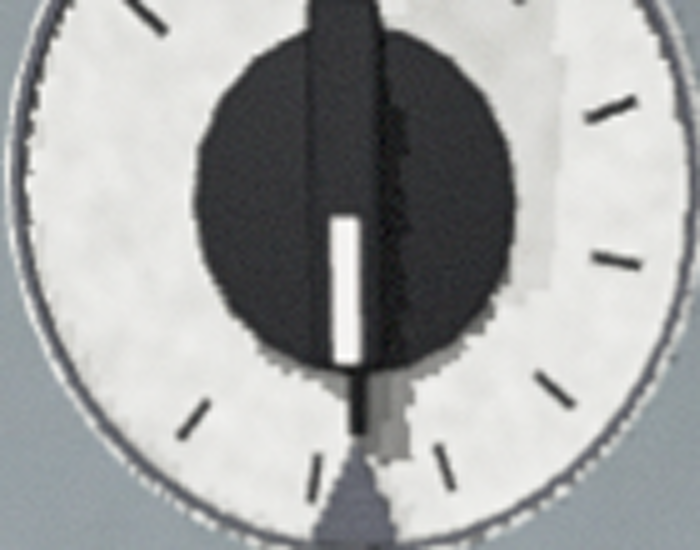

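The nib tip at (358,435) meets the wedge tip at (359,440), and the wedge base is centred at about x=356. I'll do a quick angle check along with final checks of the cover and jars.

```bash
python3 - <<'E'
from h import *
c=cam('wrist')
f=lambda u,v,z: onz(c,169+(u+.5)/5-.5,17+(v+.5)/5-.5,z)
P=np.array([f(*p,.071)[:2] for p in((195,420),(315,479),(445,467),(556,390),(617,261),(611,110),(147,13))])
A=np.c_[2*P,np.ones(len(P))];s=np.linalg.lstsq(A,(P**2).sum(1),rcond=None)[0];C=s[:2];print(C,np.sqrt(s[2]+C@C))
az=lambda p:(round(np.degrees(np.arctan2(p[1]-C[1],p[0]-C[0])),1),round(np.hypot(*(p[:2]-C))*1e3,1))
print([az(p) for p in P]);print('disc',f(355,203,.08))
for z in(.073,.076): print('nib',az(f(358,435,z)),'tip',az(f(359,442,z)),'base',az((f(315,540,z)+f(397,540,z))/2))
st();_,im=snap('top','t9.png'); a=cv2.imread('pics/top0.png'); b=im[:,:,::-1]
s,_=snap('side','s9.png')
h=np.vstack([np.hstack([x[130:260,110:160],x[130:260,190:420]]) for x in(a,b)]);cv2.imwrite('pics/cmp.png',cv2.resize(h,None,fx=2.25,fy=2.25))
E
```

```text
[ 0.52917516 -0.04234815] 0.05012324253534299
[(np.float64(-137.9), np.float64(50.2)), (np.float64(-107.9), np.float64(50.2)), (np.float64(-77.8), np.float64(49.9)), (np.float64(-47.5), np.float64(50.2)), (np.float64(-17.6), np.float64(50.1)), (np.float64(12.5), np.float64(50.1)), (np.float64(131.8), np.float64(50.1))]
disc [ 0.52914442 -0.04196202  0.08      ]
nib (np.float64(-98.0), np.float64(40.8)) tip (np.float64(-97.7), np.float64(42.1)) base (np.float64(-98.4), np.float64(61.1))
nib (np.float64(-97.8), np.float64(40.7)) tip (np.float64(-97.5), np.float64(42.0)) base (np.float64(-98.3), np.float64(60.8))
t 22.73 p [ 0.5295 -0.1512  0.2597] jaw az -7.3 x [-0.001  0.001 -1.   ] F [-0.1  0.9  0.2] w 0.0451 q7 [ 0.18  0.39 -0.02  1.79  0.01  0.96  0.04]
```

View pics/cmp.png

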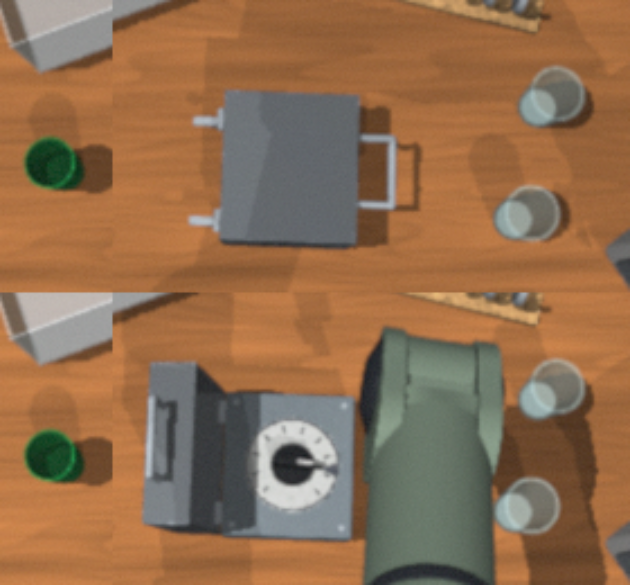

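The pointer is at −97.9° and the marker at about −98°. The cover is open on its stop, and the jars and cup look unmoved. The robot is touching nothing.

```bash
python3 -c "
from h import *
print(workorder.job_done())"
```

```text
the job is handed in; nothing more can be done
None
```

I opened the cover by its bar handle and swung it over until it stood open on its stop. I then turned the dial clockwise to the set marker in two grips: about 112°, a regrip, then about 100°. The job was handed in at about 23 s on the robot's clock.

- **Dial:** in the last wrist picture the pointer is at −97.9° and the marker at −97.6° (tip) to −98.4° (base), so they agree to about half a degree.
- **Cover:** the last top view shows it standing open.
- **Jars and cup:** in before-and-after top views they stand where they were.
- **Robot:** it was clear of everything at the end, and the highest force I read was about 25 N, well under the limits.
- **One disagreement:** my first estimates of the pointer angle, before gripping, differed (114° and 120°). Closer pictures settled it before the final turn.

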